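# Show an engraved glass plaque to the inspection camera

## Task

Get the engraved glass plaque inspected: first lower the black backing plate over the two locating pins of the inspection stand until it rests flush and let go of it. Then take the plaque with the white sun engraving out of the rack and finish while still holding it in the air in front of the camera: engraved side towards the lens and square to it (the camera looks down at a slant, so the plaque has to lean back with it), right way up, with the middle of the sun on the lens's axis and 10 cm from the lens. Drop neither of them and leave the blank plaques, the tumbler and the marker as they are.

Things in the scene. Friction and masses are not known exactly. Their poses are not given: they have to be found in the camera images.
- stand: Fixed aluminium stand. Origin: on the table under the centre of its plate seat (150 x by 170 y mm, top 12 mm up). Two fixed 10 mm pins, tips tapered, rise 20 mm above the seat at x 0, y +-55 mm. Its x axis (level, within 0.25 rad of straight away from the robot) runs to the camera post (30 x 40 mm, 197 mm high, at x 285 mm) along a bar 60 mm wide, 12 mm high.
- camera_head: White camera on the stand (50 wide, 45 high, 84 mm long). Origin: centre of its lens's front (dark, 36 mm, orange ring), at (225, 0, 177) mm in the stand's frame. It looks along its -x: towards the robot, 0.61 rad (35 deg) below level; y as the stand's, z up the picture. A plaque rightly shown has x, y and z axes along these, its engraving at (-100, 0, 0) mm here.
- backing: Loose black plate 130 x, 150 y, 8 mm thick, 0.3 kg, two 13 mm through holes at x 0, y +-55 mm; grey grip rib on top at the centre 14 x by 60 y mm, its top 38 mm above the underside. Origin: centre of the underside. Starts flat on a 5 mm cork mat left or right of the stand, x axis within 0.5 rad of away from the robot. Either way round fits. Flush: 12 mm above the stand's origin, axes parallel.
- plaque: Blue glass slab 10 mm thick (x), 70 wide (y), 110 tall (z), 0.19 kg; top edge white; a white sun 46 mm across engraved on its +x face. Origin: centre of its underside. Starts upright in any of the rack's three slots, engraved side away from the robot (x axis within 0.4 rad of that). Lift it straight up. Top 40 mm are bare: grip there, across the thickness.
- engraving (a point): The middle of the sun on the plaque's engraved face: at (5, 0, 45) mm in the plaque's frame; axes as the plaque's.
- rack: Fixed wooden rack, 170 mm (x) by 100 mm (y), on the other side of the stand from the cork mat. Origin: centre of the underside. Three slots across it at x -58, 0 and +58 mm, 13 mm wide, floor 12 mm and tops of their 8 mm walls 34 mm above the origin; a plaque or blank stands in each.
- blank_a: Plain green glass blank without engraving, same size and same origin as the plaque, upright in another slot of the rack. To be left alone.
- blank_b: Second green glass blank like the first, in the remaining slot. To be left alone.
- tumbler: Empty drinking glass, 68 mm in diameter and 100 mm high, standing on the table on the far side. Origin: centre of its underside. To be left alone.
- marker: White marker pen with a black cap and a red band, 135 mm long (x), 18 mm thick, lying on the table on the far side. Origin: on its underside, 2.5 mm from mid-length. To be left alone.
Mind the look-alikes: they are no part of the job. There is more than one size of the backing; the job needs the middle-sized.

How it is judged:
By the outcome, as a careful person would: the job done as asked, in the order asked, and still so for the second after the job is handed in, while the arm keeps its last pose, push and grip.
It also fails if it takes over 54 s, if anything falls off the work surface, if the arm or the gripper's body presses on something with over 40 N, if the wrist force passes 120 N, or if a joint passes its speed limit or range.

## Robot

A 7-joint arm with a two-finger parallel gripper is mounted at the origin on the work surface. World frame = base frame: x ahead of the robot, y to its left, z up, the work surface at z = 0. Lengths are in mm, angles in rad, forces in N, time in s.
With the tool pointing down it reaches from about 400 to 875 mm from the base axis. Payload 4.4 kg.
Tool frame: the origin (TCP) lies between the finger pads; the fingertips stand 17 mm ahead of it and the grasp point (between the pads) lies 2 mm behind it; z points along the fingers, y is the line along which they close (so a half turn about z gives the same grasp; the last joint's range is limited). The gripper opens to 85 mm and grips with 20 to 120 N. Pads are 22 mm wide; open, the fingers measure 114 mm over their backs; the gripper's body (76 mm by 85 mm) begins 54 mm behind the grasp point. The pads swing forward as they close: fully open they stand 13 mm farther back than shut.
Start: joints at [1.196, 0.628, 0.038, 1.517, -0.027, 0.996, -0.02], TCP at [197.572, -619.26, 248.313] pointing down, gripper open.
Joint ranges: [-3.06, 3.06], [-0.37, 2.12], [-1.25, 1.32], [0.18, 2.47], [-1.1, 4.24], [0.23, 1.98], [-2.94, 2.94]. Speed limits (rad/s): [2.57, 2.57, 3.14, 3.14, 3.14, 3.14, 3.14].

## Interface

Orientations are given as [roll, pitch, yaw] about the fixed x, y, z axes, in that order (R = Rz(yaw) Ry(pitch) Rx(roll)).
In Python, from cell import sensors, get_image, ctrl gives the robot as it stands.
- The arm moves only by the tool send_rows, never from a script. Its argument "series" is a list of rows, each a list of 3 entries, a list of its own where there are three numbers: the finger opening in mm, from 0 to 85.4, then the shift along the world's x, y, z in units of 60 mm (1.0 is 60 mm), then the turn, a rotation vector about the world's x, y, z in units of 5 degrees (1.0 is 5 degrees). A call has 1 to 8 rows; each row shifts and turns the commanded pose from where the row before left it; what a row does not reach is not made up. A row lasts 1/8 s, in which the tool goes at most 62.5 mm and 10.7 degrees, less where a joint would pass 70% of its speed; a pose out of reach is approached as far as the arm can. A call is refused whole if a number of a shift passes 1 or a number of a turn 1, either way. A call with a gripper value outside its range is refused whole. The fingers move at their own pace and stop on an object; the grip force is fixed at half the most. Time passes only in rows, so rows that do not move let the fingers close. It gives the time, the measured TCP pose, the force, the opening and the grip force at its end, in the units of the state.
- sensors.read_state(): the state, without advancing time (a new reading comes with each control period).
- get_image(name): name is "scene" or "top" or "wrist"; returns a dict with "img" (384x512x3 uint8, red, green, blue), "depth" (384x512 float32, mm along the optical axis (not along the pixel's ray), 0 where there is no reading), "vfov" (degrees; the focal length in pixels is half the picture's height over the tangent of half this angle, whatever the lens; pixels are square), "cx", "cy" (the principal point, pixels), "world_to_cam" (4x4, takes a point from world to camera coordinates). Camera axes: x right, y down, z forward; pixel columns grow to the right and rows downward; lengths in mm; the calibration is good to about 2 mm. The wrist camera is an equidistant fisheye: a pixel r from the principal point sees the ray r / f radians off the axis. A picture is of the moment at which its call begins.
- ctrl.finish_job(): hands the job in; it is judged then, once.
The state is a dict: "clock": time; "qpos": joint angles; "qd": joint speeds; "tau": joint torques, N m; "eef_pos": TCP position; "tool_rot": TCP orientation; "force": force on the tool from outside, world axes, zero at the start; "torque": the same for the moment, N m; "width": finger opening in mm; "gripper_force": force on a finger pad.
Only numpy, scipy, OpenCV 4.12 (cv2) and the standard library are available. Lean on these libraries where they do the work, as an engineer would, in place of code of your own. Each camera call takes 0.05 s, during which the arm holds its last target. There are 200 camera calls.

## Working session

There is one attempt and no reset: what is moved stays moved. The work goes in short steps, Python scripts to look and compute and a tool call to move; the robot and the scene stay as the last step left them, time stands still between calls to the robot, and variables do not carry over. Pictures are saved under pics/ and viewed, at most 10 in all, crops included, and the job is handed in when it is done.

Besides the shell and the picture viewer there is one more tool, called after "Emit:" as a command line: name --argument value ..., lists and objects as JSON in quotes. send_rows: Moves the arm, as the interface text tells. Its arguments: {"type":"object","properties":{"series":{"type":"array"}},"required":["series"]}

```bash
mkdir -p pics; ls; python3 - <<'E'
from cell import sensors,get_image,ctrl
import cv2,numpy as np
s=sensors.read_state();print({k:np.round(v,3).tolist() for k,v in s.items()})
for n in("scene","top"):
    d=get_image(n);np.savez(f"{n}0.npz",**d)
    cv2.imwrite(f"pics/{n}0.png",cv2.resize(d["img"][:,:,::-1],(800,600),interpolation=cv2.INTER_CUBIC))
    print(n,d["vfov"],d["cx"],d["cy"],np.round(d["world_to_cam"],3).tolist())
E
```

```text
pics
{'clock': 0.0, 'qpos': [1.196, 0.629, 0.038, 1.518, -0.027, 0.996, -0.02], 'qd': [0.0, -0.0, -0.001, 0.002, -0.0, 0.0, 0.002], 'tau': [0.001, -56.342, 1.226, -19.345, 0.011, 0.011, -0.0], 'eef_pos': [197.397, -618.69, 247.392], 'tool_rot': [-3.14, 0.0, 0.309], 'force': [-0.351, 0.62, -0.77], 'torque': [0.009, 0.039, -0.027], 'gripper_force': 0.0, 'width': 85.2}
scene 47.09927008503482 257.9048208138306 189.95492020134665 [[0.34, 0.94, -0.007, -280.685], [0.764, -0.28, -0.581, -273.256], [-0.548, 0.192, -0.814, 1897.623], [0.0, 0.0, 0.0, 1.0]]
top 45.01743441997761 261.6466913673708 198.1885782035738 [[-0.017, -0.999, -0.031, 152.457], [-0.987, 0.022, -0.157, 522.357], [0.157, 0.028, -0.987, 1296.673], [0.0, 0.0, 0.0, 1.0]]
```

View pics/scene0.png

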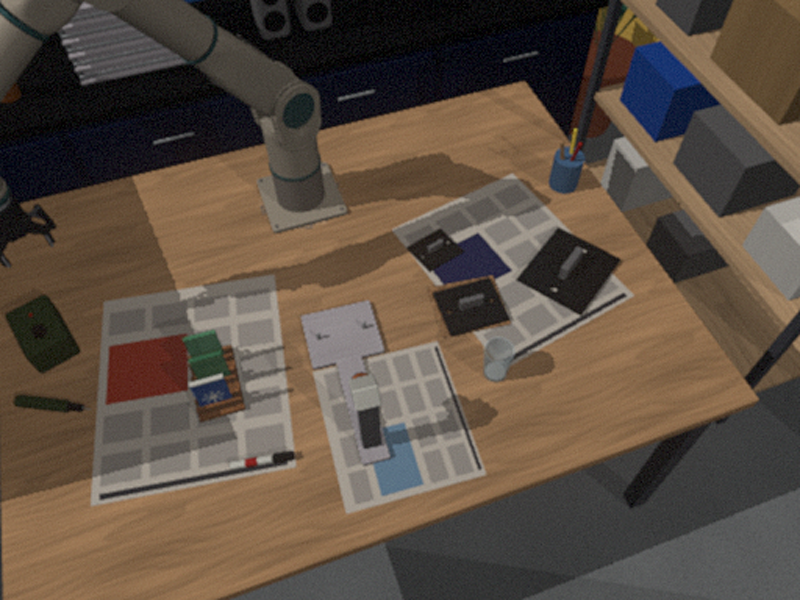

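View pics/top0.png

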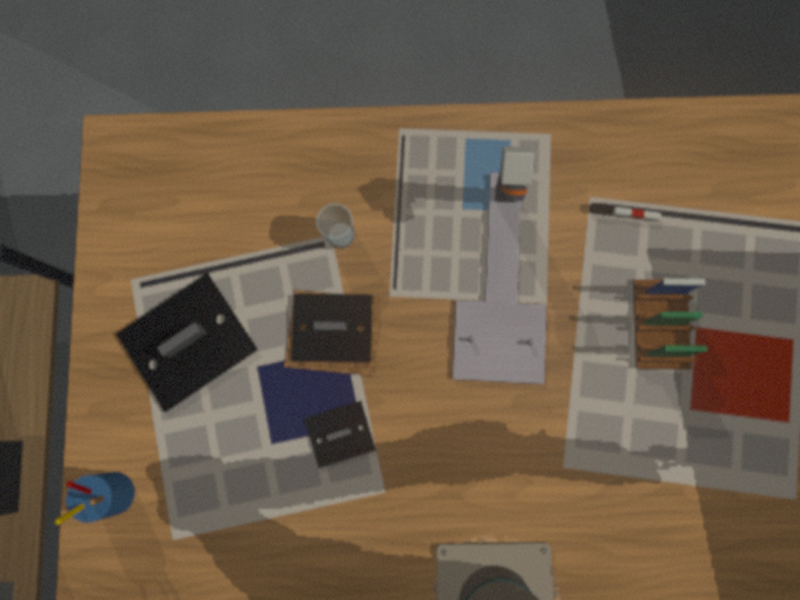

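Scene: the middle-sized black plate lies on the cork mat (top view 330,328), with a bigger and a smaller look-alike on the left. The stand is at (500,340) with its camera at (516,170). The blue plaque with the sun is in the far slot of the rack (672,286), and two green blanks are nearer.

```bash
cat > h.py <<'E'
import numpy as np,cv2
from scipy.spatial.transform import Rotation as R
def cloud(d):
    f=d["img"].shape[0]/2/np.tan(np.radians(float(d["vfov"]))/2)
    v,u=np.mgrid[:384,:512]
    z=d["depth"].astype(float)
    p=np.stack([(u-d["cx"])/f*z,(v-d["cy"])/f*z,z],-1)
    W=np.linalg.inv(d["world_to_cam"])
    P=p@W[:3,:3].T+W[:3,3]; P[z==0]=np.nan
    return P
def onplane(d,uv,h):
    f=192/np.tan(np.radians(float(d["vfov"]))/2)
    uv=np.atleast_2d(uv).astype(float)
    r=np.c_[(uv[:,0]-d["cx"])/f,(uv[:,1]-d["cy"])/f,np.ones(len(uv))]
    W=np.linalg.inv(d["world_to_cam"]);r=r@W[:3,:3].T;o=W[:3,3]
    return o+r*((h-o[2])/r[:,2])[:,None]
def rect(P):
    (c,s,a)=cv2.minAreaRect(P[:,:2].astype(np.float32)); return np.round(c,1),np.round(s,1),round(a,1)
E
python3 - <<'E'
from h import *
d=dict(np.load("top0.npz"));P=cloud(d);I=d["img"].astype(int)
hsv=cv2.cvtColor(d["img"],cv2.COLOR_RGB2HSV).astype(int)
def reg(u0,v0,u1,v1):
    m=np.zeros((384,512),bool);k=.64;m[int(v0*k):int(v1*k),int(u0*k):int(u1*k)]=1;return m
def clean(m):
    n,l,s,c=cv2.connectedComponentsWithStats(m.astype(np.uint8));return l==1+np.argmax(s[1:,4])
# backing
m=reg(280,280,382,380); b=clean(m&(hsv[...,2]<60)&(P[...,2]<30)); 
print("backing z",np.nanpercentile(P[b][:,2],[5,50,95]))
mm=cv2.morphologyEx(b.astype(np.uint8),cv2.MORPH_CLOSE,np.ones((9,9)))>0
v,u=np.nonzero(mm);Q=onplane(d,np.c_[u,v],13);print(rect(Q),Q.mean(0))
rib=clean(m&(P[...,2]>30));print("rib",np.nanmedian(P[rib][:,2]),rect(P[rib]),P[rib].mean(0),rib.sum())
# bigger/smaller sizes
for r in[(110,270,260,412),(300,400,378,470)]:
    x=clean(reg(*r)&(hsv[...,2]<60)&(P[...,2]<30)&(P[...,2]>3));print("other",rect(P[x]))
# stand
m=reg(440,290,560,395);s=clean(m&(P[...,2]>7)&(P[...,2]<20));print("stand",np.nanmedian(P[s][:,2]),s.sum(),rect(P[s]))
s=clean(reg(470,200,540,395)&(P[...,2]>7)&(P[...,2]<20));print("bar+",rect(P[s&reg(470,200,540,290)]), P[s&reg(470,200,540,290)].mean(0))
pins=m&(P[...,2]>22);print("pins",np.round(P[pins],0).tolist())
c=clean(reg(480,130,560,215)&(P[...,2]>120));print("cam",np.nanpercentile(P[c],[5,50,95],axis=0),rect(P[c]))
# rack
t=clean(reg(600,260,730,300)&(P[...,2]>105)&(P[...,2]<135));print("plaque",np.nanmedian(P[t],axis=0),rect(P[t]),t.sum())
for r in[(600,303,730,330),(600,336,730,365)]:
    t=reg(*r)&(P[...,2]>105)&(P[...,2]<135);t=clean(t);print("blank",np.nanmedian(P[t],axis=0),rect(P[t]),t.sum())
for n,b in(("a",(280,280,382,380)),("b",(440,290,560,395)),("c",(600,260,730,380)),("d",(480,130,560,215))):pass
k=[d["img"][int(v0*.64):int(v1*.64),int(u0*.64):int(u1*.64)] for u0,v0,u1,v1 in((270,270,390,390),(440,290,560,410),(610,260,730,380),(470,130,590,250))]
k=[cv2.resize(x[:76,:76],(300,300),interpolation=cv2.INTER_NEAREST) for x in k]
cv2.imwrite("pics/crops.png",np.vstack([np.hstack(k[:2]),np.hstack(k[2:])])[...,::-1])
E
```

```text
backing z [ 8.3224987  13.11520016 17.71100137]
(array([500.1, 291.9]), array([146.3, 122.5]), 88.9) [499.15238499 291.24590974  13.        ]
rib 42.65435493188863 (array([499.1, 289.7]), array([57.6, 14.7]), 89.8) [499.05646621 289.14176983  41.75874324] 116
other (array([481.2, 570.5]), array([184.8, 207.4]), 33.9)
other (array([301.2, 278.4]), array([ 96.5, 109.9]), 18.1)
stand 12.16750799714032 2987 (array([479.4, -26. ]), array([170.2, 175.9]), 85.8)
bar+ (array([653.9, -38.3]), array([ 60.2, 173.2]), 85.7) [652.72776448 -38.20597394  12.01135783]
pins [[476.0, 29.0, 27.0], [473.0, 32.0, 31.0], [473.0, 29.0, 28.0], [472.0, 27.0, 32.0], [470.0, 32.0, 32.0], [470.0, 30.0, 32.0], [469.0, 27.0, 32.0], [468.0, -80.0, 29.0], [467.0, 32.0, 26.0], [466.0, 30.0, 33.0], [468.0, 26.0, 22.0], [465.0, -77.0, 28.0], [464.0, -80.0, 31.0], [465.0, -83.0, 30.0], [462.0, -77.0, 31.0], [462.0, -80.0, 30.0], [462.0, -83.0, 30.0], [459.0, -77.0, 30.0], [459.0, -79.0, 32.0]]
cam [[689.43111339 -65.1054999  192.94209241]
 [722.60362199 -41.8210627  222.63274491]
 [761.80104567 -21.24426566 241.08148246]] (array([726.2, -43.9]), array([50.4, 88.4]), 87.0)
plaque [ 549.97194278 -335.61244327  121.33755454] (array([ 550.6, -335.8]), array([70.7, 10.4]), 87.8) 125
blank [ 492.6430631  -326.29439515  121.63712122] (array([ 493.5, -327.6]), array([72.1,  9.8]), 88.1) 120
blank [ 435.44380659 -327.81790703  120.86894497] (array([ 436., -329.]), array([69.2, 10.7]), 88.5) 137
```

View pics/crops.png

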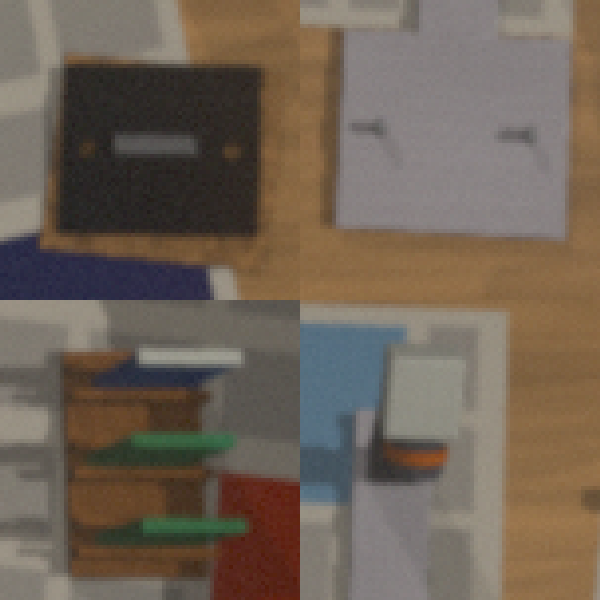

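Crops show the backing with its rib and both holes, the stand pins, the rack tops and the camera head. The measurements agree with the given sizes: backing ≈(499,290), stand ≈(466,-25) with yaw ≈-0.07, plaque ≈(550,-336). Moving.

Emit:
send_rows --series '[[85,[0.67,0.87,0.2],[0,0,0.9]],[85,[0.67,0.87,0.2],[0,0,0.9]],[85,[0.67,0.87,0.2],[0,0,0.9]],[85,[0.67,0.87,0.2],[0,0,0.9]],[85,[0.67,0.87,0.2],[0,0,0.9]],[85,[0.67,0.87,0.2],[0,0,0.9]],[85,[0.67,0.87,0.2],[0,0,0.9]],[85,[0.67,0.87,0.2],[0,0,0.9]]]'

```text
clock: 1.1
eef_pos: [498.5, -227.9, 338.1]
tool_rot: [-3.141, 0.0, 0.939]
force: [1.1, -0.3, -0.0]
width: 85.0
gripper_force: 0.0
```

Emit:
send_rows --series '[[85,[-0.05,0.95,-0.1],[0,0,0.9]],[85,[-0.05,0.95,-0.1],[0,0,0.9]],[85,[-0.05,0.95,-0.2],[0,0,0.9]],[85,[-0.05,0.95,-0.2],[0,0,0.9]],[85,[-0.05,0.95,-0.2],[0,0,0.9]],[85,[-0.05,0.95,-0.2],[0,0,0.9]],[85,[-0.05,0.95,-0.2],[0,0,0.9]],[85,[-0.05,0.95,-0.2],[0,0,0.9]]]'

```text
clock: 2.1
eef_pos: [473.4, 228.0, 253.3]
tool_rot: [-3.142, 0.0, 1.568]
force: [0.9, 0.2, -0.1]
width: 85.3
gripper_force: 0.0
```

```bash
python3 - <<'E'
from h import *
from cell import get_image,sensors
d=get_image("wrist");np.savez("w1.npz",**d);print(d["vfov"],d["cx"],d["cy"])
s=sensors.read_state();print(s["eef_pos"],s["tool_rot"])
W=np.linalg.inv(d["world_to_cam"]);print(np.round(W,2))
cv2.imwrite("pics/w1.png",cv2.resize(d["img"][:,:,::-1],(800,600),interpolation=cv2.INTER_CUBIC))
E
```

```text
65.70646984690485 259.4653108171725 192.54395172309003
[470.9142332  237.8578891  252.51301197] [-3.13989859 -0.00811867  1.58012974]
[[ 1.0000e+00 -0.0000e+00 -0.0000e+00  4.7471e+02]
 [-0.0000e+00 -9.6000e-01 -2.7000e-01  2.9609e+02]
 [ 0.0000e+00  2.7000e-01 -9.6000e-01  3.7933e+02]
 [ 0.0000e+00  0.0000e+00  0.0000e+00  1.0000e+00]]
```

View pics/w1.png

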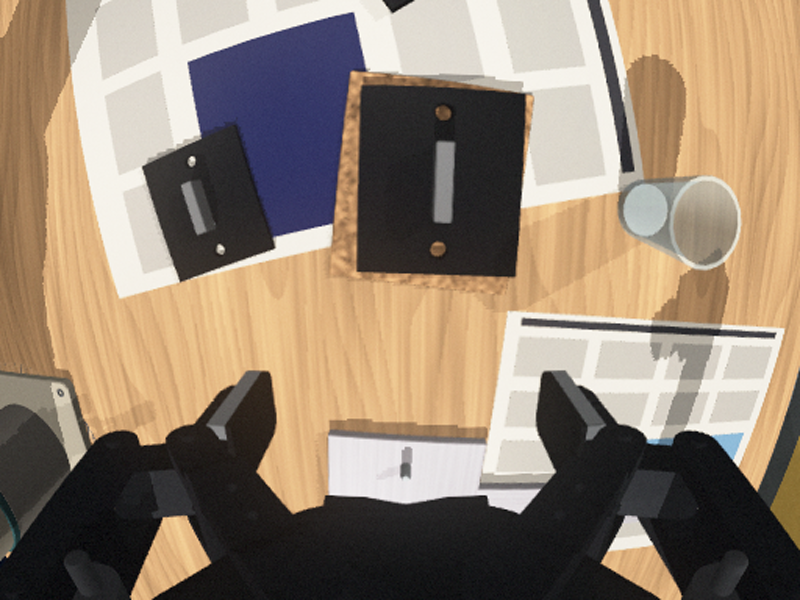

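The backing's holes are at (443,112) and (438,249), with the rib between them. The fingers straddle the lower centre.

```bash
cat >> h.py <<'E'
def fish(d,uv,h):
    f=192/np.tan(np.radians(float(d["vfov"]))/2)
    uv=np.atleast_2d(uv).astype(float);q=uv-[float(d["cx"]),float(d["cy"])]
    r=np.linalg.norm(q,axis=1);t=r/f
    v=np.c_[q/r[:,None]*np.sin(t)[:,None],np.cos(t)]
    W=np.linalg.inv(d["world_to_cam"]);v=v@W[:3,:3].T;o=W[:3,3]
    return o+v*((h-o[2])/v[:,2])[:,None]
E
python3 - <<'E'
from h import *
from cell import get_image,sensors
d=get_image("wrist");np.savez("w2.npz",**d);s=sensors.read_state();print(s["eef_pos"],s["tool_rot"])
I=d["img"];hsv=cv2.cvtColor(I,cv2.COLOR_RGB2HSV).astype(int)
print(np.linalg.inv(d["world_to_cam"])[:3,3])
# plate mask -> filled; holes & rib = components inside
m=(hsv[...,2]<60);n,l,st,c=cv2.connectedComponentsWithStats(m.astype(np.uint8))
k=l[100:180,240:330];k=np.bincount(k[k>0]).argmax();pl=(l==k).astype(np.uint8)
cs,h=cv2.findContours(pl,cv2.RETR_CCOMP,cv2.CHAIN_APPROX_NONE)
for c_,hh in zip(cs,h[0]):
    a=cv2.contourArea(c_)
    if a<25:continue
    mo=cv2.moments(c_);u=np.array([mo["m10"],mo["m01"]])/a
    z=43 if(hh[3]>=0 and a>300) else 13
    print(hh[3],a,u.round(1),fish(d,u,z).round(1),rect(fish(d,c_[:,0],z)))
E
```

```text
[471.2123254  234.04675063 252.91131395] [-3.13929386 -0.00498547  1.57690685]
[471.57518281 304.92592192 379.10143961]
-1 12000.0 [283.9 124.8] [[501.5 291.7  13. ]] (array([502.6, 290.9]), array([149.2, 129. ]), 87.8)
0 94.0 [281.9 168.5] [[500.1 236.9  13. ]] (array([500.3, 236.9]), array([13.4, 13.6]), 45.8)
0 735.5 [286.8 126.6] [[502.3 290.8  43. ]] (array([502.4, 290.7]), array([62.6, 17. ]), 87.3)
0 93.0 [286.5  81.7] [[504.  345.1  13. ]] (array([504. , 345.4]), array([12.4, 13.9]), 45.5)
```

Emit:
send_rows --series '[[60,[0.12,0.23,-0.5],[0,0,-0.12]],[60,[0.12,0.23,-0.5],[0,0,-0.12]],[60,[0.13,0.23,-0.5],[0,0,-0.12]],[60,[0.13,0.23,-0.5],[0,0,-0.12]],[60,[0,0,0],[0,0,0]],[60,[0,0,0],[0,0,0]]]'

```text
clock: 2.95
eef_pos: [503.8, 281.0, 134.5]
tool_rot: [3.141, 0.0, 1.523]
force: [-0.9, 0.0, 0.1]
width: 60.0
gripper_force: 0.0
```

```bash
python3 - <<'E'
from cell import sensors
s=sensors.read_state();print(s["eef_pos"],s["tool_rot"],s["clock"])
E
```

```text
[503.77039659 281.00139181 134.46108627] [3.14149891e+00 4.15679799e-04 1.52309464e+00] 2.95
```

Emit:
send_rows --series '[[60,[-0.03,0.16,-0.4],[0,0,0.13]],[60,[0,0,-0.4],[0,0,0]],[60,[0,0,-0.4],[0,0,0]],[60,[0,0,-0.3],[0,0,0]],[60,[0,0,0],[0,0,0]],[60,[0,0,0],[0,0,0]]]'

```text
clock: 3.7
eef_pos: [502.5, 291.5, 44.9]
tool_rot: [3.14, -0.001, 1.535]
force: [0.1, 1.3, 0.6]
width: 60.0
gripper_force: 0.0
```

Emit:
send_rows --series '[[50,[0,0,-0.18],[0,0,0]],[40,[0,0,0],[0,0,0]],[20,[0,0,0],[0,0,0]],[0,[0,0,0],[0,0,0]],[0,[0,0,0],[0,0,0]],[0,[0,0,0],[0,0,0]]]'

```text
clock: 4.45
eef_pos: [502.0, 291.4, 33.4]
tool_rot: [3.141, -0.0, 1.535]
force: [-0.4, 0.2, 2.6]
width: 13.0
gripper_force: 60.6
```

Emit:
send_rows --series '[[0,[0,0,0.15],[0,0,0]],[0,[0,0,0.4],[0,0,0]],[0,[0,0,0.6],[0,0,0]],[0,[0,0,0.7],[0,0,0]],[0,[0,0,0.7],[0,0,0]],[0,[-0.08,-0.3,0.6],[0,0,0]],[0,[-0.08,-0.6,0.4],[0,0,-0.22]],[0,[-0.08,-0.8,0],[0,0,-0.22]]]'

```text
clock: 5.45
eef_pos: [488.1, 189.8, 248.3]
tool_rot: [3.138, -0.003, 1.498]
force: [0.2, -1.0, -3.0]
width: 13.0
gripper_force: 60.0
```

Emit:
send_rows --series '[[0,[-0.08,-0.9,0.1],[0,0,0]],[0,[-0.08,-0.9,0],[0,0,0]],[0,[-0.08,-0.9,0],[0,0,0]],[0,[-0.06,-0.9,0],[0,0,0]],[0,[-0.06,-0.9,0],[0,0,0]],[0,[0,-0.9,0],[0,0,0]],[0,[0,-0.7,0],[0,0,0]],[0,[0,-0.4,0],[0,0,0]]]'

```text
clock: 6.45
eef_pos: [464.8, -203.5, 252.1]
tool_rot: [-3.141, 0.001, 1.493]
force: [0.0, 0.8, -2.2]
width: 13.0
gripper_force: 59.9
```

Emit:
send_rows --series '[[0,[0,-0.2,0],[0,0,0]],[0,[0,0,0],[0,0,0]],[0,[0,0,0],[0,0,0]]]'

```text
clock: 6.82
eef_pos: [466.0, -211.1, 252.2]
tool_rot: [-3.141, -0.001, 1.499]
force: [0.1, 0.5, -2.9]
width: 12.8
gripper_force: 59.9
```

```bash
python3 - <<'E'
from h import *
from cell import get_image,sensors
d=get_image("wrist");np.savez("w3.npz",**d)
cv2.imwrite("pics/w3.png",cv2.resize(d["img"][:,:,::-1],(800,600),interpolation=cv2.INTER_CUBIC))
E
```

```text
(no output)
```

View pics/w3.png

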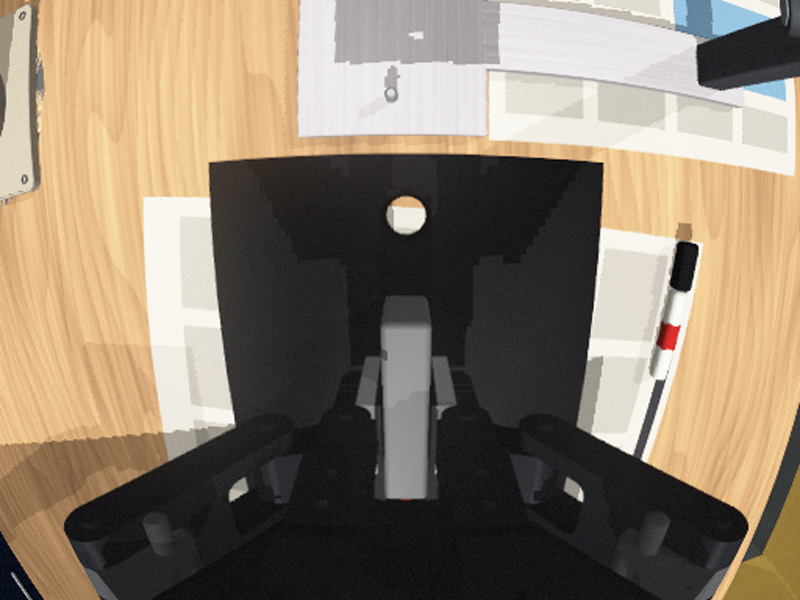

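The near pin tip is at (391,94) and the far one is in shadow at (415,35). The plate is held level with its near hole at (406,215), and the near seat corners are at (298,136) and (486,136).

```bash
python3 - <<'E'
from h import *
d=dict(np.load("w3.npz"));k=.64
print(np.linalg.inv(d["world_to_cam"])[:3,3])
I=d["img"]
a=cv2.resize(I[5:75,225:295],(420,420),interpolation=cv2.INTER_NEAREST)
cv2.imwrite("pics/c3.png",a[...,::-1])
print("seat corners",fish(d,np.array([[298,136],[486,136]])*k,12).round(1))
print("pins",fish(d,np.array([[391,92.5],[415,35]])*k,32).round(1))
zt=252.2-20.4
g=cv2.cvtColor(I,cv2.COLOR_RGB2GRAY)
m=(g>70).astype(np.uint8);n,l,s,c=cv2.connectedComponentsWithStats(m);i=l[137,260];print(s[i],c[i],"hole",fish(d,c[i],zt).round(2))
print("plate corners",fish(d,np.array([[209,163],[603,163]])*k,zt).round(1))
E
```

```text
[ 472.03740239 -143.30066409  378.24055926]
seat corners [[ 390.5 -104.6   12. ]
 [ 537.7 -116.5   12. ]]
pins [[466.5 -81.   32. ]
 [487.4 -37.   32. ]]
[247 125  26  25 502] [259.50199203 137.20916335] hole [[ 471.31 -155.93  231.8 ]]
plate corners [[ 408.1 -132.2  231.8]
 [ 537.8 -141.8  231.8]]
```

View pics/c3.png

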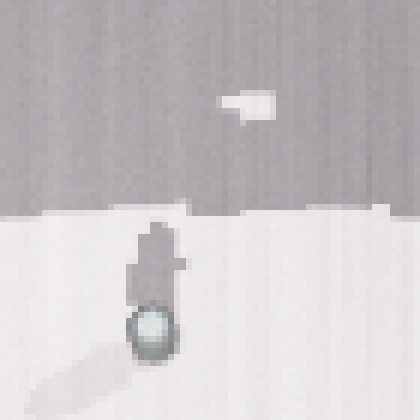

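Emit:
send_rows --series '[[0,[0.02,0.35,0],[0,0,-0.06]],[0,[0.02,0.7,0],[0,0,0]],[0,[0.02,0.8,0],[0,0,0]],[0,[0.02,0.7,-0.4],[0,0,0]],[0,[0,0.4,-0.7],[0,0,0]],[0,[0,0.14,-0.7],[0,0,0]],[0,[0,0,-0.6],[0,0,0]],[0,[0,0,-0.3],[0,0,0]]]'

```text
clock: 7.88
eef_pos: [469.8, -25.8, 88.6]
tool_rot: [-3.139, -0.0, 1.494]
force: [-0.5, 0.4, -2.2]
width: 12.7
gripper_force: 59.8
```

Emit:
send_rows --series '[[0,[0,0,0],[0,0,0]],[0,[0,0,0],[0,0,0]],[0,[0,0,0],[0,0,0]]]'

```text
clock: 8.25
eef_pos: [471.5, -27.2, 91.1]
tool_rot: [3.139, -0.0, 1.491]
force: [0.3, -0.5, -3.6]
width: 12.8
gripper_force: 59.8
```

```bash
python3 - <<'E'
from h import *
from cell import get_image,sensors
d=get_image("wrist");np.savez("w4.npz",**d)
s=sensors.read_state();print(s["eef_pos"],s["tool_rot"],s["force"])
cv2.imwrite("pics/w4.png",cv2.resize(d["img"][60:360,100:420,::-1],(640,600),interpolation=cv2.INTER_CUBIC))
E
```

```text
[471.40870511 -27.3121406   91.06648325] [ 3.13955396e+00 -2.22365808e-04  1.49110091e+00] [ 0.59539118 -0.66680563 -2.86007167]
```

View pics/w4.png

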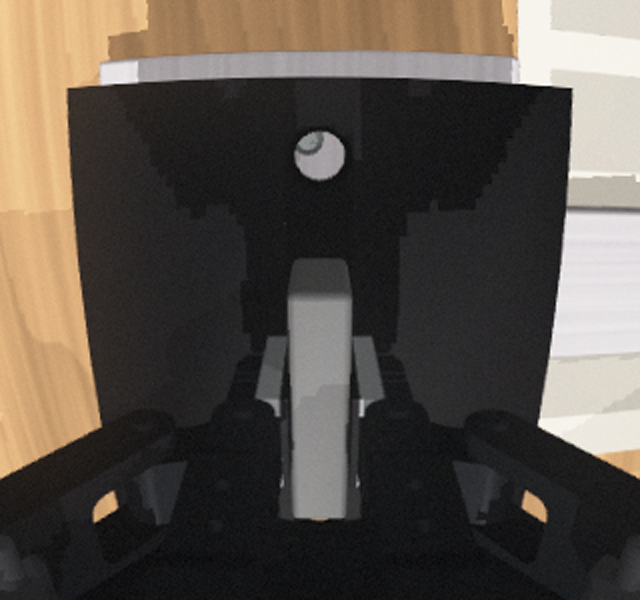

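The near hole is at crop (320,155), and the pin tip shows through it at about (309,142). The far seat edge is visible beyond the plate.

```bash
python3 - <<'E'
from h import *
d=dict(np.load("w4.npz"))
print(np.linalg.inv(d["world_to_cam"])[:3,3])
I=d["img"];g=cv2.cvtColor(I,cv2.COLOR_RGB2GRAY)
m=(g>60).astype(np.uint8);n,l,s,c=cv2.connectedComponentsWithStats(m);i=l[139,262];print(s[i])
u0,v0,w,h=s[i,:4];cc=np.array([u0+w/2-.5,v0+h/2-.5]);print("hole",cc,fish(d,cc,70.7).round(2))
print(g[v0-2:v0+h+2,u0-2:u0+w+2])
print("pin",fish(d,[[254.5,131],[255,132],[254,130]],32).round(2))
print("seat far corners",fish(d,np.array([[100/2+100,62/2+60],[518/2+100,60/2+60]]),12).round(1))
E
```

```text
[477.71253653  40.67805781 217.17208365]
[247 126  26  25 497]
hole [259.5 138. ] [[477.19  27.54  70.7 ]]
[[ 27  31  28  32  30  32  27  26  26  25  15  22  18  19  19  20  19  21
   16  20  22  22  29  35  37  31  33  35  33  35]
 [ 27  28  28  28  30  23  22  23  20  23  21  31  30  54  49  52  43  43
   41  23  20  21  25  29  36  33  36  35  35  33]
 [ 34  27  27  24  20  24  23  21  20  65  69 127 105 105 102  92 126 147
  146 105  41  18  23  28  33  32  41  34  30  35]
 [ 28  29  25  19  23  18  22  21  63 137 138 142 137 112 104 101 130 162
  163 156 148 105  41  20  20  25  36  32  33  30]
 [ 30  30  27  21  23  21  66 133 141 145 140 144 141 119 105 101 114 162
  163 163 162 158 144  43  19  20  21  26  25  28]
 [ 28  25  24  25  11  69 134 141 143 144 143 142 140 126 103  96  96 163
  167 164 162 161 162 147  77  21  18  19  23  28]
 [ 25  24  24  20  41 133 145 142 144 143 143 124 143 134 101  95 110 164
  163 163 162 159 155 160 145  10  19  17  24  26]
 [ 20  20  21  27 135 145 146 140 142 144 122 121 122 107  94  89 144 162
  163 164 164 159 156 161 158 112  23  20  1
[... 2069 characters left out ...]
164 163 163
  162 115 115  45  20  22  19  18  23  21  23  29]
 [ 24  25  15  23  23  21  20  23  19  29  70 102 104 117 139 118 120 104
   92  48  47  20  18  22  21  17  19  20  20  25]
 [ 25  23  24  23  18  18  23  20  23  16  17  30  28  44  67  49  45  29
   21  17  19  20  26  20  17  23  23  22  24  28]
 [ 24  24  18  27  25  25  22  22  24  19  16  17  19  19  20  23  18  21
   20  21  23  20  20  21  25  26  24  25  25  23]
 [ 25  26  23  24  26  24  24  25  21  20  20  20  18  13  22  23  20  23
   22  19  21  22  19  23  23  25  24  21  23  23]]
pin [[474.32  28.7   32.  ]
 [474.58  28.05  32.  ]
 [474.07  29.35  32.  ]]
seat far corners [[402.6  64.2  12. ]
 [549.8  52.4  12. ]]
```

Emit:
send_rows --series '[[0,[-0.023,0.03,-0.2],[0,0,0.07]],[0,[0,0,-0.2],[0,0,0]],[0,[0,0,-0.05],[0,0,0]],[0,[0,0,0],[0,0,0]],[0,[0,0,0],[0,0,0]],[0,[0,0,0],[0,0,0]]]'

```text
clock: 9.05
eef_pos: [469.5, -25.6, 63.3]
tool_rot: [3.141, -0.0, 1.497]
force: [0.2, -0.9, -2.4]
width: 12.7
gripper_force: 59.9
```

Emit:
send_rows --series '[[0,[0.005,0,-0.05],[0,0,0]],[0,[0,0,-0.05],[0,0,0]],[0,[0,0,-0.05],[0,0,0]],[0,[0,0,-0.05],[0,0,0]],[0,[0,0,0],[0,0,0]]]'

```text
clock: 9.68
eef_pos: [469.4, -25.5, 50.8]
tool_rot: [-3.141, 0.0, 1.497]
force: [0.2, -0.2, -3.2]
width: 13.4
gripper_force: 59.9
```

The pins are well inside the holes without contact. Seating the plate.

Emit:
send_rows --series '[[0,[0,0,-0.05],[0,0,0]],[0,[0,0,-0.05],[0,0,0]],[0,[0,0,-0.04],[0,0,0]],[0,[0,0,-0.02],[0,0,0]],[0,[0,0,0],[0,0,0]]]'

```text
clock: 10.3
eef_pos: [469.6, -25.5, 41.4]
tool_rot: [-3.141, 0.0, 1.497]
force: [-0.2, 0.5, -2.6]
width: 13.2
gripper_force: 59.9
```

Emit:
send_rows --series '[[0,[0,0,-0.02],[0,0,0]],[0,[0,0,-0.015],[0,0,0]],[0,[0,0,0],[0,0,0]],[0,[0,0,0],[0,0,0]]]'

```text
clock: 10.8
eef_pos: [469.8, -25.5, 40.3]
tool_rot: [3.141, 0.0, 1.497]
force: [-2.1, -0.2, 9.0]
width: 12.9
gripper_force: 61.6
```

Contact at the expected height, so I release and rise.

Emit:
send_rows --series '[[30,[0,0,0],[0,0,0]],[45,[0,0,0],[0,0,0]],[45,[0,0,0],[0,0,0]],[45,[0,0,0.2],[0,0,0]],[45,[0,0,0.5],[0,0,0]],[45,[0,0,0.8],[0,0,0]],[45,[0,0,0.8],[0,0,0]],[45,[0,-0.5,0.8],[0,0,0]]]'

```text
clock: 11.8
eef_pos: [469.6, -53.7, 227.9]
tool_rot: [3.14, -0.001, 1.502]
force: [1.0, -0.6, -0.9]
width: 45.3
gripper_force: 0.0
```

Emit:
send_rows --series '[[45,[0,-0.9,0.4],[0,0,0]],[45,[0,-0.9,0],[0,0,0]],[45,[0,-0.9,0],[0,0,0]],[45,[0,-0.5,0],[0,0,0]],[45,[0,0,0],[0,0,0]],[45,[0,0,0],[0,0,0]],[45,[0,0,0],[0,0,0]]]'

```text
clock: 12.68
eef_pos: [469.8, -245.9, 249.7]
tool_rot: [3.141, -0.001, 1.5]
force: [-0.8, 0.0, -0.3]
width: 45.4
gripper_force: 0.0
```

```bash
python3 - <<'E'
from h import *
from cell import get_image,sensors
s=sensors.read_state();print(s["eef_pos"],s["tool_rot"],s["force"])
d=get_image("wrist");np.savez("w5.npz",**d)
t=get_image("top");np.savez("t5.npz",**t);P=cloud(t)
r=P[200:245,285:355];m=(np.abs(r[...,2]-20)<4)&(t["img"][200:245,285:355].max(-1)<70)
A=np.c_[r[m][:,:2],np.ones(m.sum())];c=np.linalg.lstsq(A,r[m][:,2],rcond=None)[0];print("backing top z",np.median(r[m][:,2]),"tilt",c[:2],m.sum(),rect(r[m]))
q=r[(r[...,2]>42)&(r[...,2]<58)];print("rib",rect(q),np.median(q[:,2]))
a=cv2.resize(d["img"][:,:,::-1],(480,360));b=cv2.resize(t["img"][180:270,260:380,::-1],(320,240),interpolation=cv2.INTER_CUBIC)
o=np.zeros((360,800,3),np.uint8);o[:,:480]=a;o[:240,480:]=b;cv2.imwrite("pics/m5.png",o)
E
```

```text
[ 469.83258608 -245.90464377  249.72332101] [ 3.14148425e+00 -5.29854460e-04  1.49986257e+00] [-0.7988152   0.00886725 -0.34774568]
backing top z 20.019197251849846 tilt [-0.00174307  0.00036056] 1572 (array([464.6, -24.9]), array([147.6, 117.9]), 85.8)
rib (array([468.3, -25.2]), array([59.7, 14.1]), 83.5) 49.720848847439015
```

View pics/m5.png

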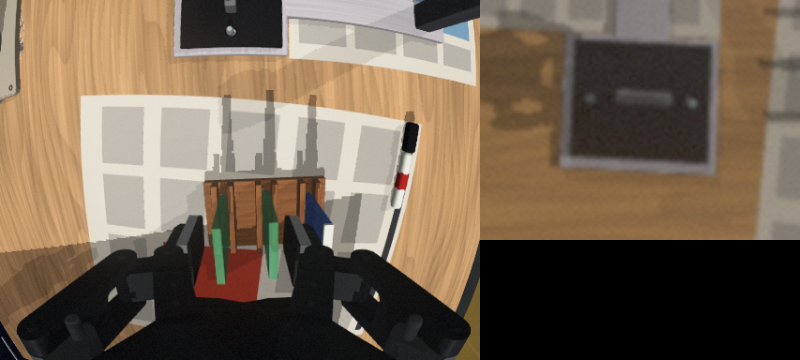

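The backing is flush: its top is at 20.0 mm, level, with the pins showing in both holes. The wrist view shows the rack with the blue plaque in the far slot (327,235).

Emit:
send_rows --series '[[45,[0.3,-0.5,0],[0,0,0]],[45,[0.4,-0.7,0],[0,0,0]],[45,[0.4,-0.6,0],[0,0,0]],[45,[0.2,-0.3,0],[0,0,0]],[45,[0,0,0],[0,0,0]],[45,[0,0,0],[0,0,0]],[45,[0,0,0],[0,0,0]]]'

```text
clock: 13.65
eef_pos: [547.5, -372.2, 249.7]
tool_rot: [-3.141, -0.0, 1.499]
force: [0.2, 0.1, 0.2]
width: 44.8
gripper_force: 0.0
```

```bash
python3 - <<'E'
from h import *
from cell import get_image,sensors
s=sensors.read_state();print(s["eef_pos"],s["tool_rot"])
d=get_image("wrist");np.savez("w6.npz",**d)
print(np.linalg.inv(d["world_to_cam"])[:3,3])
hsv=cv2.cvtColor(d["img"],cv2.COLOR_RGB2HSV).astype(int)
m=((hsv[...,1]<40)&(hsv[...,2]>150)).astype(np.uint8)
n,l,st,c=cv2.connectedComponentsWithStats(m)
for i in range(1,n):
    if 60<st[i,4]<3000:
        v,u=np.nonzero(l==i);Q=fish(d,np.c_[u,v],122);print(st[i],c[i].round(1),rect(Q),Q.mean(0).round(1))
cv2.imwrite("pics/w6.png",cv2.resize(d["img"][:,:,::-1],(600,450)))
E
```

```text
[ 547.46693173 -372.21268379  249.69120602] [-3.14126575e+00 -3.86165659e-04  1.49889615e+00]
[ 553.46954402 -304.35763586  375.7480981 ]
[441   0  26   8 109] [457.3   2.3] (array([ 758.8, -192.8]), array([34.6,  7.9]), 11.1) [ 762.8 -190.7  122. ]
[ 361   40   40  234 1384] [384.4 155.7] (array([ 666.1, -355.2]), array([230.4,   6.5]), 81.3) [ 666.9 -350.5  122. ]
[379  69  12  25 245] [384.5  80.4] (array([ 667.1, -280.2]), array([22.2, 10.5]), 80.7) [ 667.1 -280.1  122. ]
```

View pics/w6.png

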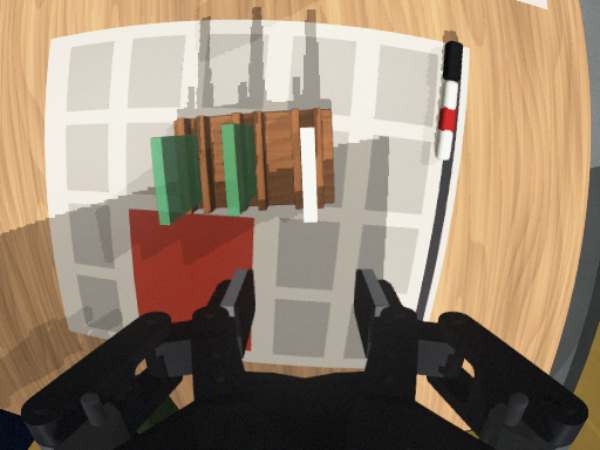

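The plaque's white top edge runs from about (307,128) to (310,221), clear of the fingers.

```bash
python3 - <<'E'
from h import *
d=dict(np.load("w6.npz"));k=512/600
I=d["img"].astype(int);hsv=cv2.cvtColor(d["img"],cv2.COLOR_RGB2HSV).astype(int)
m=((hsv[...,1]<40)&(hsv[...,2]>215)).astype(np.uint8);m[:, :240]=0;m[:,285:]=0;m[:100]=0;m[200:]=0
n,l,st,c=cv2.connectedComponentsWithStats(m);i=1+np.argmax(st[1:,4]);v,u=np.nonzero(l==i);Q=fish(d,np.c_[u,v],122)
print(st[i],rect(Q),Q.mean(0))
print(fish(d,np.array([[300,128],[315,128],[317,221],[303,222]])*k,122).round(1))
print("blank",fish(d,np.array([[232,125],[234,214]])*k,122).round(1))
E
```

```text
[256 109  15  81 957] (array([ 554.6, -337.3]), array([70.2, 10.2]), 88.0) [ 554.63862027 -336.66082947  122.        ]
[[ 551.  -302.3  122. ]
 [ 561.7 -303.1  122. ]
 [ 558.5 -372.3  122. ]
 [ 548.  -372.3  122. ]]
blank [[ 501.8 -295.4  122. ]
 [ 496.2 -362.1  122. ]]
```

Emit:
send_rows --series '[[45,[0.03,0.15,-0.2],[0,0,0.2]],[45,[0.04,0.2,-0.5],[0,0,0.2]],[45,[0.04,0.2,-0.6],[0,0,0]],[45,[0,0.035,-0.3],[0,0,0]],[45,[0,0,0],[0,0,0]],[45,[0,0,0],[0,0,0]]]'

```text
clock: 14.45
eef_pos: [554.9, -339.4, 154.5]
tool_rot: [3.14, 0.001, 1.532]
force: [-0.0, 0.0, 0.5]
width: 44.6
gripper_force: 0.0
```

Emit:
send_rows --series '[[45,[-0.01,0.035,-0.3],[0,0,0]],[45,[0,0,-0.35],[0,0,0]],[45,[0,0,-0.22],[0,0,0]],[45,[0,0,0],[0,0,0]],[45,[0,0,0],[0,0,0]],[25,[0,0,0],[0,0,0]],[15,[0,0,0],[0,0,0]]]'

```text
clock: 15.32
eef_pos: [554.0, -336.5, 101.8]
tool_rot: [3.141, 0.0, 1.532]
force: [-0.7, -1.0, 0.0]
width: 15.4
gripper_force: 0.0
```

Emit:
send_rows --series '[[0,[0,0,0],[0,0,0]],[0,[0,0,0],[0,0,0]],[0,[0,0,0],[0,0,0]],[0,[0,0,0],[0,0,0]]]'

```text
clock: 15.82
eef_pos: [553.8, -336.5, 101.8]
tool_rot: [3.141, 0.0, 1.532]
force: [-1.4, -0.7, 6.1]
width: 9.4
gripper_force: 59.3
```

Gripped at 9.4 mm. Lifting straight up.

Emit:
send_rows --series '[[0,[0,0,0.1],[0,0,0]],[0,[0,0,0.25],[0,0,0]],[0,[0,0,0.4],[0,0,0]],[0,[0,0,0.5],[0,0,0]],[0,[0,0,0.5],[0,0,0]],[0,[0,0,0.4],[0,0,0]],[0,[0,0,0.3],[0,0,0]],[0,[0,0,0.1],[0,0,0]]]'

```text
clock: 16.82
eef_pos: [554.0, -336.4, 255.6]
tool_rot: [3.14, 0.001, 1.532]
force: [-0.6, 0.9, -1.3]
width: 9.4
gripper_force: 58.4
```

```bash
python3 - <<'E'
from h import *
for f in("top0.npz","t5.npz"):
    d=dict(np.load(f));P=cloud(d);ok=(P[...,0]>560)&(P[...,0]<690)&(P[...,1]>-110)&(P[...,1]<40)
    b=ok&(P[...,2]>7.5)&(P[...,2]<17)
    v,u=np.nonzero(b);Q=onplane(d,np.c_[u,v],12)
    xs,ms,ws=[],[],[]
    for r in range(v.min(),v.max()):
        q=Q[v==r]
        if len(q)>10 and 50<np.ptp(q[:,1])<70:xs.append(q[:,0].mean());ms.append((q[:,1].min()+q[:,1].max())/2);ws.append(np.ptp(q[:,1]))
    p=np.polyfit(xs,ms,1);print(f,"bar slope",p[0],"y at 466.5",np.polyval(p,466.5),"w",np.mean(ws),min(xs),max(xs),len(xs))
    s=(P[...,0]>380)&(P[...,0]<550)&(P[...,1]>-125)&(P[...,1]<75)&(P[...,2]>7.5)&(P[...,2]<17)
    v,u=np.nonzero(s);Q=onplane(d,np.c_[u,v],12)
    # seat side edges
    for nm,fn in(("lo",np.min),("hi",np.max)):
        rr=[(Q[v==r][:,0].mean(),fn(Q[v==r][:,1])) for r in range(v.min()+4,v.max()-4)]
        rr=[a for a in rr];a=np.array(rr);pp=np.polyfit(a[:,0],a[:,1],1);res=a[:,1]-np.polyval(pp,a[:,0]);g=abs(res)<3;pp=np.polyfit(a[g,0],a[g,1],1);print(nm,pp[0],np.polyval(pp,466.5))
    # front (robot-side) edge
    rr=np.array([(Q[u==c][:,1].mean(),Q[u==c][:,0].min()) for c in range(u.min()+4,u.max()-4)])
    pp=np.polyfit(rr[:,0],rr[:,1],1);print("front: yaw",-pp[0],"x at y=-25",np.polyval(pp,-25)+75)
    c=(P[...,2]>160)&(P[...,2]<260)&(P[...,0]>640)&(P[...,0]<820)&(P[...,1]>-110)&(P[...,1]<30)
    hsv=cv2.cvtColor(d["img"],cv2.COLOR_RGB2HSV).astype(int)
    o=c&(hsv[...,1]>120)&(hsv[...,2]>60);q=P[o];print("orange",len(q),np.median(q,axis=0),q.min(0),q.max(0))
    w=c&(hsv[...,1]<60);q=P[w]
    # top surface plane of head: normal
    A=np.c_[q[:,:2],np.ones(len(q))];k=np.linalg.lstsq(A,q[:,2],rcond=None)[0];r_=q[:,2]-A@k;g=abs(r_)<4;k=np.linalg.lstsq(A[g],q[g][:,2],rcond=None)[0]
    n=np.array([-k[0],-k[1],1]);n/=np.linalg.norm(n);q=q[g];print("head top normal",n.round(3),"yaw",np.arctan2(-n[1],-n[0]),"tilt",np.arccos(n[2]),"mean",q.mean(0),rect(q),len(q))
E
```

```text
top0.npz bar slope -0.06821112948845573 y at 466.5 -25.577375544959736 w 56.46251917389572 563.0030422336528 684.995739085006 35
lo -0.06078090415218537 -107.67174626730338
hi -0.06267314375053862 58.4647591547721<stdin>:18: RuntimeWarning: Mean of empty slice.
  ret = ret.dtype.type(ret / rcount)
Traceback (most recent call last):
ValueError: zero-size array to reduction operation minimum which has no identity
```

Emit:
send_rows --series '[[0,[-0.02,0.3,0],[0,0,-0.1]],[0,[-0.02,0.6,0],[0,0,-0.1]],[0,[-0.02,0.7,0],[0,0,-0.1]],[0,[-0.02,0.8,0],[0,0,-0.08]],[0,[-0.02,0.8,0],[0,0,0]],[0,[-0.02,0.7,0],[0,0,0]],[0,[-0.02,0.6,0],[0,0,0]],[0,[-0.02,0.4,0],[0,0,0]]]'

```text
clock: 17.82
eef_pos: [542.4, -38.6, 253.3]
tool_rot: [-3.139, -0.001, 1.502]
force: [-0.5, -0.4, -2.0]
width: 9.5
gripper_force: 58.4
```

Emit:
send_rows --series '[[0,[0,0.1,0],[-0.05,-0.7,0]],[0,[0,0,0],[-0.06,-0.9,0]],[0,[0,0,0],[-0.07,-0.95,0]],[0,[0,0,0],[-0.07,-0.95,0]],[0,[0,0,0],[-0.07,-0.95,0]],[0,[0,0,0],[-0.07,-0.95,0]],[0,[0,0,0],[-0.06,-0.9,0]],[0,[0,0,0],[-0.05,-0.67,0]]]'

```text
clock: 18.82
eef_pos: [541.9, -44.5, 251.7]
tool_rot: [2.634, 0.023, 1.485]
force: [0.2, -0.6, -1.8]
width: 9.2
gripper_force: 58.7
```

Emit:
send_rows --series '[[0,[0,0,0],[0,0,0]],[0,[0,0,0],[0,0,0]],[0,[0,0,0],[0,0,0]]]'

```text
clock: 19.2
eef_pos: [543.9, -45.6, 252.9]
tool_rot: [2.633, 0.024, 1.483]
force: [0.8, 0.3, -1.6]
width: 9.3
gripper_force: 58.7
```

```bash
cat >> h.py <<'E'
from scipy.optimize import least_squares
def goal(eef,rot,o=(469.9,-25.6),yaw=-.072,gy=.8,gz=89.8):
    S=R.from_euler("z",yaw);C=S*R.from_euler("y",-.61)
    want=C*R.from_matrix(np.array([[0,1,0],[1,0,0],[0,0,-1.]]))
    p=np.array([o[0],o[1],0])+S.apply([225,0,177])+C.apply([-105,gy,gz-45])
    cur=R.from_euler("xyz",rot);dr=(want*cur.inv()).as_rotvec()
    return p,(p-eef)/60,np.degrees(dr)/5
E
python3 - <<'E'
from h import *
from cell import sensors
s=sensors.read_state();print(s["eef_pos"],s["tool_rot"],s["width"],s["qpos"].round(2) if hasattr(s["qpos"],'round') else s["qpos"])
for x in goal(s["eef_pos"],s["tool_rot"]):print(np.round(x,3))
E
```

```text
[543.87748947 -45.56467337 252.88770993] [2.63274095 0.02378242 1.48327107] 9.305754519404243 [ 0.33  0.35 -0.44  2.24  1.29  0.24 -1.35]
[582.937 -32.951 153.569]
[ 0.651  0.21  -1.655]
[ 0.179 -1.177  0.192]
```

Emit:
send_rows --series '[[0,[0.15,0.05,-0.3],[0.02,-0.1,0.02]],[0,[0.15,0.05,-0.4],[0.02,-0.1,0.02]],[0,[0.15,0.05,-0.4],[0.02,-0.1,0.02]],[0,[0.15,0.06,-0.4],[0.02,-0.2,0.03]],[0,[0.05,0,-0.15],[0.02,-0.2,0.03]],[0,[0,0,0],[0.02,-0.2,0.03]],[0,[0,0,0],[0,-0.2,0]],[0,[0,0,0],[0,0,0]]]'

```text
clock: 20.2
eef_pos: [581.9, -33.8, 154.9]
tool_rot: [2.539, 0.007, 1.495]
force: [0.2, -1.2, -1.7]
width: 8.9
gripper_force: 58.7
```

```bash
cat > g.py <<'E'
from h import *
from cell import sensors
s=sensors.read_state();print(s["clock"],s["eef_pos"],s["tool_rot"],s["width"],np.round(s["qpos"],3),np.round(s["force"],1))
for x in goal(s["eef_pos"],s["tool_rot"]):print(np.round(x,3))
E
python3 g.py
```

```text
20.2 [581.87471369 -33.81405764 154.90744265] [2.53930651 0.00696113 1.49451896] 8.911394130870729 [ 0.432  0.666 -0.667  2.321  2.255  0.578 -2.266] [ 0.2 -1.2 -1.7]
[582.937 -32.951 153.569]
[ 0.018  0.014 -0.022]
[ 0.073 -0.094  0.049]
```

Reached. Fine correction, then verify against the camera head with the pictures.

Emit:
send_rows --series '[[0,[0.018,0.014,-0.022],[0.07,-0.09,0.05]],[0,[0,0,0],[0,0,0]],[0,[0,0,0],[0,0,0]],[0,[0,0,0],[0,0,0]]]'

```text
clock: 20.7
eef_pos: [583.4, -32.8, 154.0]
tool_rot: [2.531, 0.0, 1.499]
force: [-0.6, 1.1, -1.7]
width: 9.4
gripper_force: 58.7
```

```bash
python3 g.py; python3 - <<'E'
from h import *
from cell import get_image
o=[]
for n in("scene","top","wrist"):
    d=get_image(n);np.savez(n+"9.npz",**d);o.append(d["img"][...,::-1])
a=cv2.resize(o[0][180:310,180:310],(400,400),interpolation=cv2.INTER_CUBIC)
b=cv2.resize(o[1][80:210,270:400],(400,400),interpolation=cv2.INTER_CUBIC)
cv2.imwrite("pics/f.png",np.hstack([a,b]))
E
```

```text
20.7 [583.35852351 -32.81959151 154.01520076] [2.53074358e+00 3.41062136e-04 1.49919853e+00] 9.400372174426293 [ 0.443  0.675 -0.68   2.325  2.279  0.59  -2.28 ] [-0.6  1.1 -1.7]
[582.937 -32.951 153.569]
[-0.007 -0.002 -0.007]
[ 0.005  0.009 -0.005]
```

View pics/f.png

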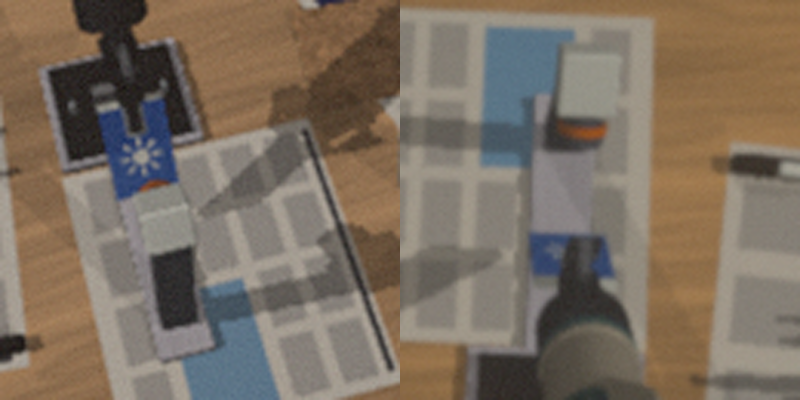

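Scene crop: the sun faces the camera head, right way up and centred in front of it. Top crop: the plaque is opposite the lens with the backing in place. Next I check it numerically.

```bash
python3 - <<'E'
from h import *
for f in("scene9.npz","top9.npz","top0.npz","scene0.npz"):
    d=dict(np.load(f));P=cloud(d);hsv=cv2.cvtColor(d["img"],cv2.COLOR_RGB2HSV).astype(int)
    S=R.from_euler("z",-.072);C=S*R.from_euler("y",-.61)
    L=np.array([469.9,-25.6,0])+S.apply([225,0,177])
    q=C.inv().apply((P.reshape(-1,3)-L)).reshape(P.shape)   # camera_head frame
    print(f)
    top=(abs(q[...,2]-22.5)<5)&(q[...,0]>-15)&(q[...,0]<100)&(abs(q[...,1])<40)
    t=q[top];A=np.c_[t[:,:2],np.ones(len(t))];k=np.linalg.lstsq(A,t[:,2],rcond=None)[0]
    (c,s,a)=cv2.minAreaRect(t[:,:2].astype(np.float32))
    print(" headtop n",len(t),"center",np.round(c,1),np.round(s,1),round(a,1),"pctl x",np.percentile(t[:,0],[2,98]).round(1),"y",np.percentile(t[:,1],[2,98]).round(1),"plane",k.round(3))
    org=(hsv[...,0]<15)&(hsv[...,1]>130)&(hsv[...,2]>70)&(abs(q[...,0])<25)&(abs(q[...,1])<40)&(abs(q[...,2])<40)
    if org.sum():print(" orange",org.sum(),np.median(q[org],axis=0).round(1),q[org].min(0).round(1),q[org].max(0).round(1))
    if "9" in f:
        pl=(q[...,0]<-80)&(q[...,0]>-125)&(abs(q[...,1])<45)&(q[...,2]>-60)&(q[...,2]<45)
        blue=pl&(hsv[...,0]>100)&(hsv[...,0]<130)&(hsv[...,1]>90)
        b=q[blue];A=np.c_[b[:,1:],np.ones(len(b))];k=np.linalg.lstsq(A,b[:,0],rcond=None)[0]
        for _ in range(4):
            g=abs(b[:,0]-A@k)<4;k=np.linalg.lstsq(A[g],b[g][:,0],rcond=None)[0]
        print(" blue",len(b),"plane x=",k.round(3),"(y,z,1) ext y",np.percentile(b[:,1],[2,98]).round(1),"z",np.percentile(b[:,2],[1,99]).round(1))
        sun=pl&(hsv[...,1]<90)&(hsv[...,2]>90)&(abs(q[...,1])<28)&(abs(q[...,2])<28)
        n,l,st,cc=cv2.connectedComponentsWithStats(cv2.dilate(sun.astype(np.uint8),np.ones((2,2))));i=1+np.argmax(st[1:,4]);sm=sun&(l==i)
        v,u=np.nonzero(sm);print(" sun",sm.sum(),q[sm].mean(0).round(1),q[sm].min(0).round(1),q[sm].max(0).round(1),"mid px",(u.min()+u.max())/2,(v.min()+v.max())/2)
E
```

```text
scene9.npz
 headtop n 186 center [41.8 -1.6] [87.9 49.5] 0.1 pctl x [ 8.5 84.8] y [-25.6  22.5] plane [-9.000e-03  2.100e-02  2.457e+01]
 orange 10 [16.5 -1.5 23. ] [ 15.9 -12.8  20.1] [21.2  9.3 25.7]
 blue 326 plane x= [-7.000e-03  1.500e-02 -1.013e+02] (y,z,1) ext y [-34.1  32.6] z [-38.9  44. ]
 sun 92 [-100.4    0.5    2.2] [-107.   -22.1  -21.4] [-94.6  22.   26.8] mid px 225.5 230.0
top9.npz
 headtop n 459 center [41.5  0.3] [50.1 83.3] 90.0 pctl x [ 3.1 81.2] y [-23.4  24.2] plane [ 4.0000e-02 -1.4000e-02  2.1178e+01]
 orange 44 [14.8 -1.6 19.7] [ 11.  -18.6   9.9] [18.7 18.6 25.9]
 blue 109 plane x= [ 4.00000e-03  5.00000e-03 -1.00751e+02] (y,z,1) ext y [-31.4  33.5] z [-35.3  44. ]
 sun 25 [-100.4   12.8   -1.9] [-102.6    4.5  -21.1] [-98.1  22.3  20.9] mid px 320.0 161.5
top0.npz
 headtop n 460 center [41.5  0.6] [50.1 81.8] 88.1 pctl x [ 3.5 81.3] y [-23.6  24. ] plane [ 3.700e-02 -4.000e-03  2.104e+01]
 orange 40 [14.6 -0.5 19. ] [ 10.1 -18.4   9. ] [18.1 18.8 25. ]
scene0.npz
 headtop n 190 center [44.4 -1.6] [82.7 49.7] 0.5 pctl x [11.3 84.2] y [-25.6  22.4] plane [-1.6000e-02  1.3000e-02  2.5232e+01]
 orange 9 [18.4 -2.3 22.6] [ 12.4 -12.9  19.1] [22.8  6.3 25.8]
```

Emit:
send_rows --series '[[0,[0,-0.017,-0.003],[0,0,0]],[0,[0,0,0],[0,0,0]],[0,[0,0,0],[0,0,0]],[0,[0,0,0],[0,0,0]]]'

```text
clock: 21.35
eef_pos: [583.3, -33.9, 153.7]
tool_rot: [2.531, 0.0, 1.499]
force: [0.7, -0.3, -1.8]
width: 9.4
gripper_force: 58.7
```

```bash
python3 g.py; python3 -c "
from cell import ctrl;print(ctrl.finish_job())"
```

```text
21.35 [583.27022464 -33.86876108 153.67908351] [2.53097548e+00 2.25679251e-04 1.49916583e+00] 9.448586078084327 [ 0.446  0.676 -0.68   2.325  2.282  0.589 -2.28 ] [ 0.7 -0.3 -1.8]
[582.937 -32.951 153.569]
[-0.006  0.015 -0.002]
[ 0.003  0.007 -0.004]
the job is handed in; nothing more can be done
None
```

The job is handed in at 21.35 s: the backing plate rests flush on the stand's pins and has been let go. The plaque is held square and right way up in front of the lens; by my measurements the sun is about 100 mm away and within roughly 1–2 mm of the axis. No verdict was returned.

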